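# Dispense one screw cap and push it into the parking bay

## Task

Press the plunger of the cap dispenser fully down once and let it come all the way back up, so that a single cream cap slides out of the outlet. Then, with the fingertips, push that cap aside along the worktop and through the open side of the low U-shaped rail until it lies flat and wholly inside the U. Nothing is grasped: do not pinch the cap, drag it from on top or lift it, let no second cap out, and leave the other things on the bench where they are.

Things in the scene. Friction and masses are not known exactly. Their poses are not given: they have to be found in the camera images.
- dispenser: the cap dispenser, fixed to the worktop, 100 mm long, 35 mm wide (53 mm over two 4 mm high screw feet): a square cap magazine, 63 mm high, with a front slit and clear sides, and behind it a 34 mm high white housing with the plunger on top. Origin on the worktop under the magazine's axis; z up; outlet face 15.5 mm towards its -x, rear end 85 mm towards its +x
- outlet (a point): centre of the dispenser's outlet, a slot 18 mm high in its front face. A full press drives the lowest cap out along the dispenser's -x until the cap's centre is about 43 mm from the magazine's axis, 28 mm from this point; as the plunger rises again, the next cap drops to the bottom
- plunger_top (a point): centre of the top of the plunger's flat round grey head (30 mm across, 6 mm thick); 50 mm behind the magazine axis (dispenser +x), 68 mm above the worktop when up, 40 mm when fully down; it moves with the plunger
- plunger (a joint): plunger travel in m: 0 = up, 0.028 = fully down against its stop. A spring returns it: it takes about 2.5 N to start and 8 N to hold fully down. It drives the cap slide 1.6 mm per mm, so only the last few millimetres bring the cap clear
- cap_a: the lowest of four cream ribbed screw caps (22 mm across, 14 mm high, 10 to 18 g) stacked in the magazine, the one that comes out; it stands directly on the worktop. Origin at the centre of its underside; z up
- cap_b: the second cap from below in the magazine (same size, origin at the centre of its underside)
- cap_c: the third cap in the magazine (same)
- cap_d: the top cap in the magazine (same)
- bay: the parking bay: a low U of grey plastic rails (6 mm thick, 10 mm high) fixed to the worktop, left or right of the dispenser. Origin on the worktop in the middle of the open side; the inside is 54 mm wide (its y) and 40 mm deep (its x, from 0 to the back rail at +40 mm); two lips flare out from the open side to x = -11 mm, y = 38 mm either way. No floor: the cap slides on the worktop
- stopper: small red tube stopper, 16 mm across, 22 mm high, standing behind the work; leave it. Origin at its underside
- pen: black marker pen, 131 mm long, 14 mm thick, lying in front of the work; leave it. Origin under its middle
- timer: white bench timer, 58x72x18 mm, at the left; leave it. Origin under its middle
- cup: clear plastic cup, 56 mm across, 60 mm high, at the left; leave it. Origin at its underside
- reagent: reagent bottle with a screw cap, 48 mm across, 105 mm high, at the right; leave it. Origin at its underside
- calculator: grey calculator, 130x100x21 mm, at the right; leave it. Origin under its middle
Things that resemble listed ones, but are neither listed nor needed, are in the scene too. Several things look just like the bay: the one meant starts farthest from the robot's base.

How it is judged:
By the outcome, as a careful person would: the job done as asked, in the order asked, and still so for the second after the job is handed in, with the robot touching nothing.
It also fails if it takes over 72 s, if anything falls off the work surface, if the arm or the gripper's body presses on something with over 40 N, if the wrist force passes 120 N, or if a joint passes its speed limit or range.

## Robot

A 6-joint arm with a two-finger parallel gripper is mounted at the origin on a cart in front of the work surface, level with it; the furniture and walls round the work are solid. World frame = base frame: x ahead of the robot, y to its left, z up, the work surface at z = 0. Lengths are in m, angles in rad, forces in N, time in s.
With the tool pointing down it reaches from about 0.375 to 0.925 m from the base axis. Payload 5.7 kg.
Tool frame: the origin (TCP) lies on the centre line of the jaws, within the pads' length; the fingertips stand 14 mm ahead of it and the grasp point (between the pads) lies 5 mm behind it; z points along the fingers, y is the line along which they close (so a half turn about z gives the same grasp; the last joint's range is limited). The gripper opens to 88 mm and grips with 3 to 60 N. Pads are 20 mm wide; open, the fingers measure 115 mm over their backs; the gripper's body (75 mm by 178 mm) begins 61 mm behind the grasp point.
Start: joints at [1.213, 0.359, 1.51, -0, 1.272, -0.115], TCP at [0.144, 0.582, 0.237] pointing down, gripper open.
Joint ranges: [-2.97, 2.97], [-1.01, 2.36], [0.21, 2.38], [-0.96, 4.11], [0.2, 2.71], [-2.98, 2.98]. Speed limits (rad/s): [2.39, 2.39, 3.14, 3.14, 3.14, 3.14].

## Interface

Orientations are given as a unit quaternion [w, x, y, z].
In Python, from station import * gives the robot as it stands.
- The arm moves only by the shell command python3 -m crank 'ROWS' [FORCE]. ROWS is text: rows parted by semicolons, each of 5 numbers parted by spaces: the shift along the world's x, y, z in units of 0.05 m (1.0 is 0.05 m), then the turn about the world's z in units of 360 degrees (1.0 is 360 degrees), then the closure, from 0 (fully open) to 1 (shut). In form: dx dy dz roll grip; .... A call has 1 to 10 rows; each row shifts and turns the commanded pose from where the row before left it; what a row does not reach is not made up. A row lasts 1/8 s, in which the tool goes at most 62.5 mm and 10.7 degrees, less where a joint would pass 70% of its speed; a pose out of reach is approached as far as the arm can. A call with a number of a shift or a turn outside -1 to 1 is refused whole. A call with a gripper value outside its range is refused whole. The fingers move at their own pace and stop on an object; FORCE is the grip in N (left out, the last holds). Time passes only in rows, so rows that do not move let the fingers close. It gives the time, the measured TCP pose, the force, the opening and the grip force at its end, in the units of the state.
- get_obs(): the state, without advancing time (a new reading comes with each control period).
- camera(name): name is "scene" or "top"; returns the picture (480x640x3 uint8, blue, green, red); there is no depth.
- calibration(name): a dict with "fovy" (degrees; the focal length in pixels is half the picture's height over the tangent of half this angle, whatever the lens; pixels are square), "cx", "cy" (the principal point, pixels), "R" (3x3) and "t" (3): a world point X has camera coordinates R X + t. Camera axes: x right, y down, z forward; pixel columns grow to the right and rows downward; lengths in m; the calibration is good to about 2 mm. A picture is of the moment at which its call begins. calibration takes no time and is no camera call.
- close_job(): hands the job in; it is judged then, once.
The state is a dict: "clock": time; "qpos": joint angles; "joint_velocities": joint speeds; "joint_efforts": joint torques, N m; "ee_pos": TCP position; "ee_rot": TCP orientation; "contact_force": force on the tool from outside, world axes, zero at the start; "wrist_torque": the same for the moment, N m; "gripper_width": finger opening in m; "grip_force": force on a finger pad.
Only numpy, scipy, OpenCV 4.12 (cv2) and the standard library are available. Lean on these libraries where they do the work, as an engineer would, in place of code of your own. Each camera call takes 0.05 s, during which the arm holds its last target. There are 200 camera calls.

## Working session

There is one attempt and no reset: what is moved stays moved. The work goes in short steps, Python scripts to look and compute and a shell command to move; the robot and the scene stay as the last step left them, time stands still between calls to the robot, and variables do not carry over. Pictures are saved under pics/ and viewed, at most 10 in all, crops included, and the job is handed in when it is done.

```bash
mkdir -p pics; ls
python3 - <<'E'
from station import *
import cv2
for n in("scene","top"):
    cv2.imwrite(f"pics/{n}0.png",camera(n)); print(n,calibration(n))
o=get_obs();print(o)
E
```

```text
pics
scene {'fovy': 43.42357843912394, 'cx': 312.048170298139, 'cy': 245.31399546537813, 'R': array([[ 0.71115839, -0.70283151,  0.01678127],
       [-0.42317946, -0.44701031, -0.78809957],
       [ 0.56140261,  0.55336213, -0.61531899]]), 't': array([-0.37166942,  0.28834374,  0.94650573])}
top {'fovy': 43.23206783120507, 'cx': 318.6636881299738, 'cy': 235.55629662542933, 'R': array([[-0.02782358, -0.99960428,  0.00413941],
       [-0.99474366,  0.02727959, -0.09869589],
       [ 0.09854391, -0.00686373, -0.99510903]]), 't': array([-0.00183152,  0.54277736,  1.40982974])}
{'clock': 0.1, 'qpos': array([ 1.21288926e+00,  3.59424778e-01,  1.51129202e+00, -8.30050826e-06,
        1.27251600e+00, -1.15078293e-01]), 'joint_velocities': array([ 0.002137  , -0.0019816 , -0.00344578, -0.00102879, -0.00148648,
        0.00136103]), 'joint_efforts': array([-7.93643926e-05, -5.16352558e+01, -2.71404773e+01,  6.77094888e-02,
        2.75300816e-02, -5.54699761e-05]), 'ee_pos': array([0.14405964, 0.58184246, 0.23591077]), 'ee_rot': array([-1.88282877e-04,  1.21115048e-01,  9.92638138e-01, -7.98175982e-04]), 'contact_force': array([-0.13596686, -0.17733288,  0.87975515]), 'wrist_torque': array([-0.03382307,  0.00364339, -0.00538432]), 'grip_force': 0.0, 'gripper_width': 0.08794093155778474}
```

View pics/scene0.png

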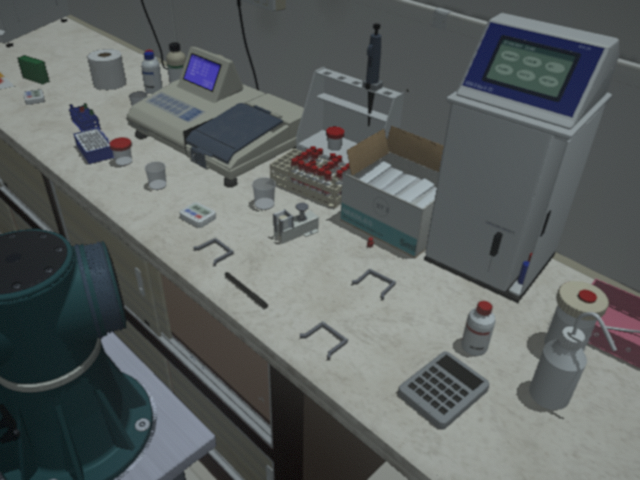

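View pics/top0.png

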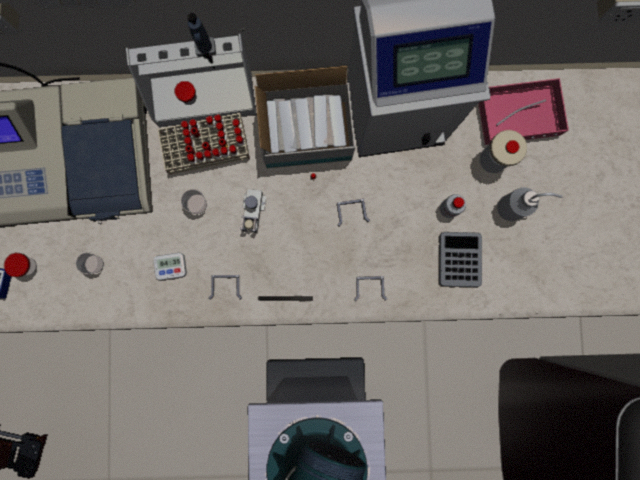

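The top picture shows the dispenser at about (250,212). Three U's look like the bay: (226,286), (370,287) and (352,211). The one at (352,211) is farthest from the base (about (318,450)), so it fits the description. I'll enlarge the dispenser and that U to confirm.

```bash
cat > h.py <<'E'
import numpy as np,cv2
from station import *
def px(n,X):
    c=calibration(n);f=240/np.tan(np.radians(c["fovy"]/2));p=c["R"]@np.array(X,float)+c["t"]
    return np.array([c["cx"]+f*p[0]/p[2],c["cy"]+f*p[1]/p[2]])
def w(n,u,v,z=0.):
    c=calibration(n);f=240/np.tan(np.radians(c["fovy"]/2))
    d=c["R"].T@np.array([(u-c["cx"])/f,(v-c["cy"])/f,1]);o=-c["R"].T@c["t"]
    return o+d*(z-o[2])/d[2]
def crop(n,u0,v0,wd,ht,s,img=None):
    im=camera(n) if img is None else img
    return cv2.resize(im[v0:v0+ht,u0:u0+wd],None,fx=s,fy=s,interpolation=cv2.INTER_CUBIC)
E
python3 - <<'E'
from h import *
t=cv2.imread("pics/top0.png");s=cv2.imread("pics/scene0.png")
a=crop("top",230,180,160,60,5,t); b=crop("scene",255,190,160,60,5,s)
cv2.imwrite("pics/c1.png",np.vstack([a,b]))
for u,v in[(226,286),(370,287),(352,211)]: p=w("top",u,v,.005);print(p,np.hypot(*p[:2]))
E
```

```text
[0.42979161 0.20750664 0.005     ] 0.4772628585794986
[ 0.41786696 -0.13613438  0.005     ] 0.43948306952459154
[ 0.6021332  -0.09922997  0.005     ] 0.6102548456018538
```

View pics/c1.png

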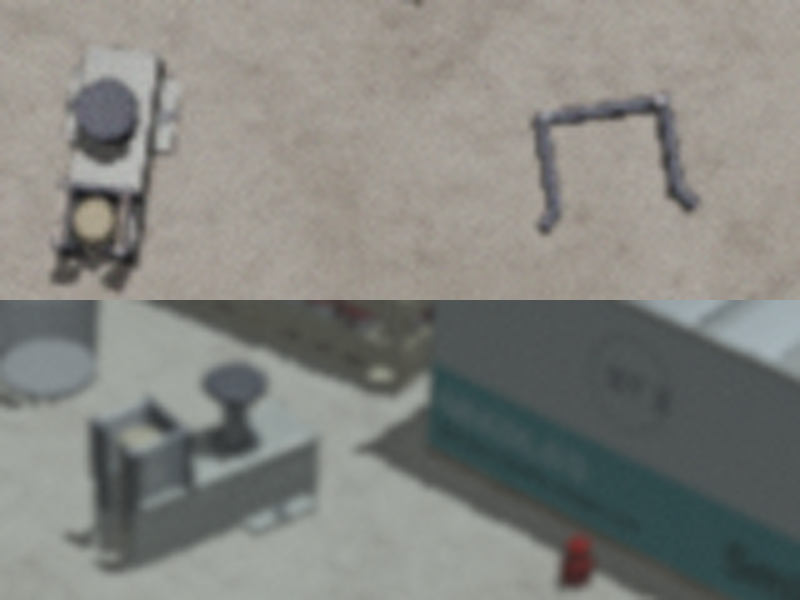

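The crop confirms a U opening toward the robot, with lips flaring out. The top-view crop has its back corners at (542,120) and (661,101), and its lip joints at (553,208) and (677,190). The dispenser's cap top is at (94,220) and its plunger at (106,108), with the outlet facing the robot. The scene-view crop has the plunger head at (235,383).

Run:
```python
from h import *
f=lambda u,v,z:w("top",(u+.5)/5-.5+230,(v+.5)/5-.5+180,z)
g=lambda u,v,z:w("scene",(u+.5)/5-.5+255,(v-300+.5)/5-.5+190,z)
cap=f(94,220,.056);pl=f(106,108,.068);print("cap",cap,"pl",pl,"plS",g(235,383,.068))
d=(pl-cap)[:2];print(np.linalg.norm(d),np.degrees(np.arctan2(d[1],d[0])))
B=[f(542,120,.01),f(661,101,.01),f(553,208,.01),f(677,190,.01),f(546,228,.01),f(691,204,.01)]
for b in B:print(b)
mo=(B[2]+B[3])/2;mb=(B[0]+B[1])/2;e=(mb-mo)[:2];print("open",mo,"back",mb,np.linalg.norm(e),np.degrees(np.arctan2(e[1],e[0])),np.linalg.norm(B[0]-B[1]))
for n,z in [("rearL",0.034)]: print(f(88,48,z),f(160,52,z),f(140,190,z),f(70,188,z))
```

```text
cap [0.57206526 0.14605263 0.056     ] pl [0.62267216 0.13833285 0.068     ] plS [0.61884225 0.13165879 0.068     ]
0.05119231585026928 -8.673269608697712
[ 0.62036692 -0.06573447  0.01      ]
[ 0.62806948 -0.12348208  0.01      ]
[ 0.57746576 -0.06970151  0.01      ]
[ 0.58456154 -0.12967676  0.01      ]
[ 0.56787479 -0.06603253  0.01      ]
[ 0.57758957 -0.1361752   0.01      ]
open [ 0.58101365 -0.09968914  0.01      ] back [ 0.6242182  -0.09460828  0.01      ] 0.043502282134244785 6.707184804747443 0.058259032411367394
[0.65715832 0.14995737 0.034     ] [0.65430608 0.11578919 0.034     ] [0.58845212 0.12647197 0.034     ] [0.59030947 0.15955396 0.034     ]
```

Measurements so far:
- **Magazine and plunger:** the magazine is near (0.571, 0.144). The plunger is near (0.6205, 0.136), 51 mm from the magazine against the 50 mm given. Dispenser yaw is about -8.7°.
- **Bay:** its origin is near (0.581, -0.0997) with yaw about 7°. Rail centres are 43 mm and 58 mm apart against the expected 43 and 60.

Next I move over the plunger with the fingers closed.

```bash
python3 -m crank '.48 -.45 0 0 1;.48 -.45 0 0 1;.48 -.45 0 0 1;.48 -.45 0 0 1;.48 -.45 0 0 1;.48 -.45 0 0 1;.48 -.45 0 0 1;.48 -.45 0 0 1;.48 -.45 0 0 1;.48 -.45 0 0 1' 20; python3 -m crank '.48 -.45 0 0 1;.48 -.45 0 0 1;.48 -.45 0 0 1;.48 -.45 0 0 1;.48 -.45 0 0 1;.48 -.45 0 0 1;.48 -.45 0 0 1;.48 -.45 0 0 1;.48 -.45 0 0 1;.48 -.45 0 0 1'; python3 -m crank '0 0 -.6 0 1;0 0 -.6 0 1;0 0 -.6 0 1;0 0 0 0 1;0 0 0 0 1'
python3 - <<'E'
from h import *
a=crop("top",210,165,100,75,4);b=crop("scene",245,170,100,75,4)
cv2.imwrite("pics/c2.png",np.hstack([a,b]));o=get_obs();print({k:o[k] for k in("clock","ee_pos","ee_rot","qpos","gripper_width","contact_force")})
E
```

```text
clock: 1.35
ee_pos: [0.3847, 0.3564, 0.2363]
ee_rot: [-0.0, 0.121, 0.993, -0.0]
contact_force: [0.2, 0.7, 0.7]
gripper_width: 0.0005
grip_force: 0.0
clock: 2.6
ee_pos: [0.6246, 0.1315, 0.2361]
ee_rot: [-0.001, 0.121, 0.993, -0.0]
contact_force: [0.8, 0.3, -0.3]
gripper_width: 0.0005
grip_force: 0.0
clock: 3.22
ee_pos: [0.6248, 0.1325, 0.1474]
ee_rot: [0.0, 0.121, 0.993, 0.0]
contact_force: [0.4, 0.8, 0.0]
gripper_width: 0.0004
grip_force: 0.0
{'clock': 3.325, 'ee_pos': array([0.62527898, 0.13253928, 0.14816381]), 'ee_rot': array([1.18955818e-03, 1.21048201e-01, 9.92645893e-01, 2.19429816e-04]), 'qpos': array([ 1.00926655e-01,  4.97414582e-01,  1.51873214e+00, -1.06948745e-04,
        1.12302860e+00, -1.22713175e+00]), 'gripper_width': 0.00035544476905794147, 'contact_force': array([0.07101892, 0.53673656, 0.18185825])}
```

View pics/c2.png

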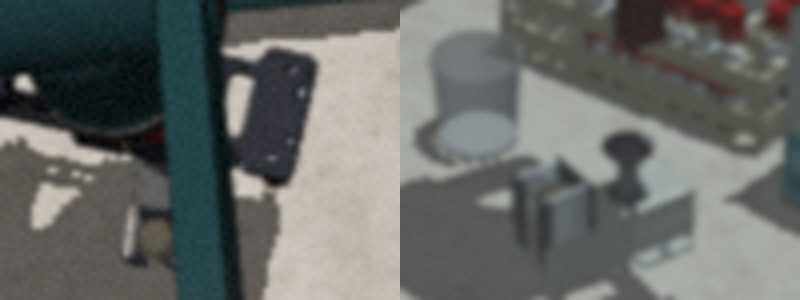

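The arm hides the plunger in the top view. The scene crop shows the plunger head clear at (627,147) with the tips still above the crop. I'll correct by (-4.5, +3.5) mm, lower to just above the head and check the alignment.

```bash
python3 -m crank '-.09 .07 -.4 0 1;0 0 -.4 0 1;0 0 -.32 0 1;0 0 0 0 1;0 0 0 0 1'
python3 - <<'E'
from h import *
im=camera("scene");cv2.imwrite("pics/c3.png",crop("scene",255,150,100,90,6,im));print(px("scene",[.6205,.136,.068]),px("scene",get_obs()["ee_pos"]-[0,0,.014]))
E
```

```text
clock: 3.95
ee_pos: [0.6204, 0.1359, 0.0914]
ee_rot: [0.001, 0.121, 0.993, 0.0]
contact_force: [-0.1, -0.3, 0.1]
gripper_width: 0.0004
grip_force: 0.0
[300.77665793 205.09923843] [300.84172038 201.48529419]
```

View pics/c3.png

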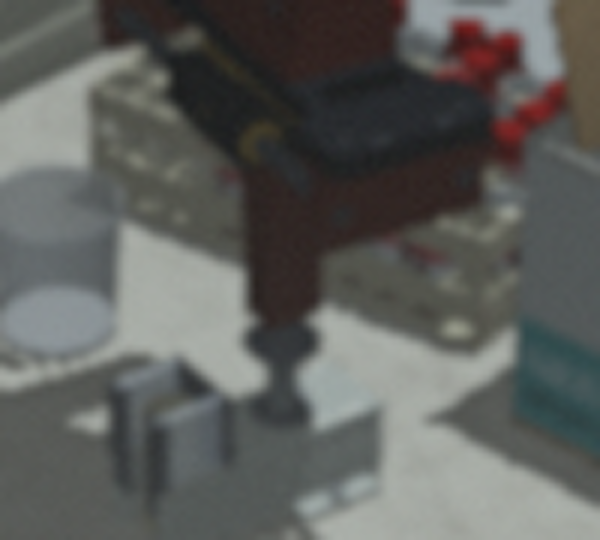

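The fingers are centred over the head, at u≈285 against 283 in the crop. Pressing slowly now.

```bash
python3 -m crank '0 0 -.1 0 1;0 0 -.1 0 1;0 0 -.1 0 1;0 0 -.1 0 1;0 0 -.1 0 1;0 0 -.06 0 1;0 0 -.06 0 1;0 0 -.06 0 1;0 0 -.04 0 1;0 0 0 0 1'
```

```text
clock: 5.25
ee_pos: [0.6202, 0.1359, 0.0551]
ee_rot: [0.0, 0.121, 0.993, 0.0]
contact_force: [-1.8, -0.3, 7.1]
gripper_width: 0.0001
grip_force: 3.8
```

```bash
python3 -m crank '0 0 -.03 0 1;0 0 -.03 0 1;0 0 0 0 1;0 0 0 0 1'
```

```text
clock: 5.75
ee_pos: [0.6203, 0.1359, 0.0541]
ee_rot: [0.001, 0.121, 0.993, 0.0]
contact_force: [-5.5, -0.6, 22.6]
gripper_width: 0.0004
grip_force: 11.1
```

The plunger hit its stop at z=0.054 with 22 N. I'll let it rise, then lift and turn to the pre-push pose on the far (+y) side of the cap.

```bash
python3 -m crank '0 0 .1 0 1;0 0 .1 0 1;0 0 .1 0 1;0 0 .1 0 1;0 0 .1 0 1;0 0 .1 0 1;0 0 .2 0 1;0 0 .4 0 1;0 0 .6 0 1;0 0 .4 0 1'; python3 -m crank '-.2 .12 0 -.029 .8;-.2 .12 0 -.029 .8;-.2 .12 0 -.029 .8;-.2 .12 0 -.029 .8;-.2 .12 0 -.029 .8;-.2 .12 0 -.029 .8;-.2 .12 0 -.029 .8;-.2 .12 0 -.029 .8;-.1 .02 0 -.0035 .8;0 0 0 0 .8'
python3 - <<'E'
from h import *
im=camera("scene");t=camera("top");cv2.imwrite("pics/t4.png",t);cv2.imwrite("pics/c4.png",np.hstack([crop("scene",240,190,80,70,5,im),crop("top",220,190,80,70,5,t)]));print(px("scene",[.5285,.15,.0]),px("top",[.5285,.15,.014]))
E
```

```text
clock: 7.0
ee_pos: [0.6194, 0.1359, 0.1629]
ee_rot: [-0.0, 0.121, 0.993, -0.0]
contact_force: [0.0, 0.1, -0.7]
gripper_width: 0.0003
grip_force: 0.0
clock: 8.25
ee_pos: [0.5342, 0.1848, 0.1617]
ee_rot: [-0.0, 0.758, 0.653, -0.0]
contact_force: [1.3, -0.3, 0.6]
gripper_width: 0.0175
grip_force: 0.0
[266.0337811  244.24227135] [249.00269968 243.82991282]
```

View pics/c4.png

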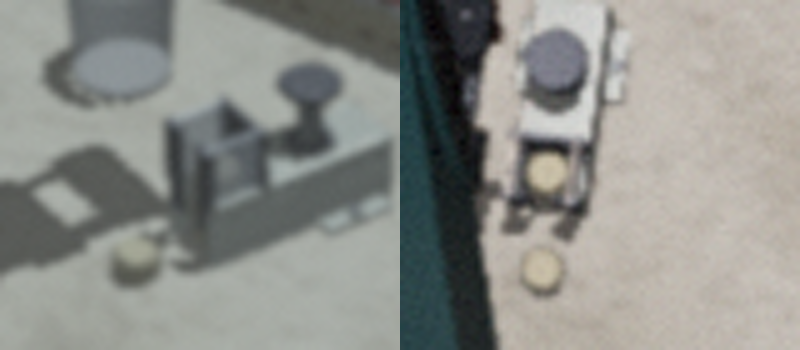

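One cap is out at crop (142,270) in the top view and (135,260) in the scene view, and the plunger is back up. Small dark cheeks or shadows sit before the outlet at (115,228) and (168,232). I'll work out the exact positions.

Run:
```python
from h import *
f=lambda u,v,z:w("top",(u+.5)/5-.5+220,(v+.5)/5-.5+190,z)
g=lambda u,v,z:w("scene",(u+.5)/5-.5+240,(v+.5)/5-.5+190,z)
c=f(142,270,.014);print("cap",c,"sc",g(133,247,.014), "cheeks",f(112,236,0.),f(168,240,0.))
m=f(147,172,.042);print("mag",m,"plung",f(155,62,.068))
o=get_obs();q=o["ee_rot"];print(o["ee_pos"],"yaw y",np.degrees(2*np.arctan2(q[2],q[1]))-90,o["gripper_width"],o["qpos"])
```

```text
cap [0.52911696 0.15238439 0.014     ] sc [0.52951663 0.14997022 0.014     ] cheeks [0.54723725 0.16813857 0.        ] [0.54455526 0.14114789 0.        ]
mag [0.57279084 0.14618877 0.042     ] plung [0.62081295 0.13882695 0.068     ]
[0.53499217 0.18468307 0.16171293] yaw y -8.56771013640575 0.017736343281524732 [ 2.10415357e-01  3.89048902e-01  1.67118532e+00 -9.86708014e-05
  1.08128907e+00  3.59996500e-01]
```

The cap is at about (0.529, 0.1515), 43 mm from the magazine axis as specified. To clear the cheeks I'll offset the straddling fingers a little towards -x, come down beside the cap and push along -n.

```bash
python3 -m crank '-.19 .06 0 0 .8;0 0 -.5 0 .8;0 0 -.5 0 .8;0 0 -.5 0 .8;0 0 -.5 0 .8;0 0 -.5 0 .8;0 0 -.2 0 .8;0 0 -.1 0 .8;0 0 -.09 0 .8;0 0 0 0 .8'
```

```text
clock: 9.6
ee_pos: [0.5255, 0.1879, 0.0174]
ee_rot: [0.0, 0.759, 0.652, 0.0]
contact_force: [0.1, 0.3, -0.2]
gripper_width: 0.0175
grip_force: 0.0
```

```bash
python3 -m crank '-.023 -.158 0 0 .8;-.023 -.158 0 0 .8;-.023 -.158 0 0 .8;-.023 -.158 0 0 .8;-.023 -.158 0 0 .8;-.023 -.158 0 0 .8;-.023 -.158 0 0 .8;-.023 -.158 0 0 .8;0 0 0 0 .8'
python3 - <<'E'
from h import *
im=camera("scene");cv2.imwrite("pics/c5.png",crop("scene",230,190,100,80,6,im))
o=get_obs();p=o["ee_pos"];a=np.array([.989,-.15,0]);n=np.array([.15,.989,0])
for k in(-8.75,8.75):print(px("scene",p+a*k/1000-n*.01-[0,0,.014]))
E
```

```text
clock: 10.72
ee_pos: [0.5159, 0.1241, 0.0171]
ee_rot: [-0.0, 0.759, 0.651, -0.0]
contact_force: [0.1, 0.5, -0.1]
gripper_width: 0.0177
grip_force: 0.0
[268.55895255 254.66581178]
[275.39252368 251.75671314]
```

View pics/c5.png

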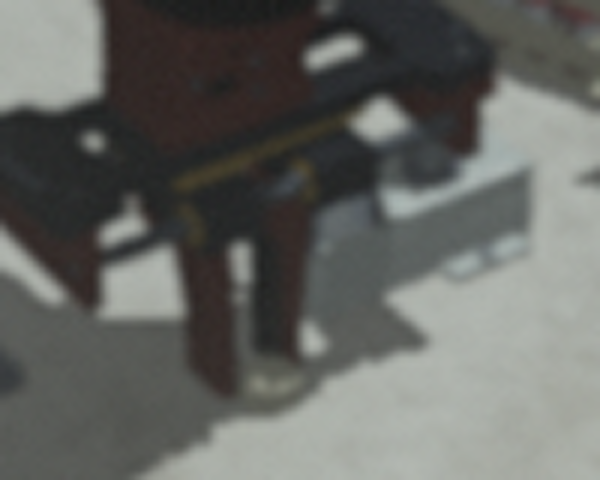

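The cap stands flat against the near finger and the gap edge, at crop (272,385), and the cheeks are cleared. I'll shift +x so it seats in the gap and keep pushing along -y.

```bash
python3 -m crank '.04 -.15 0 0 .8;.04 -.15 0 0 .8;.04 -.15 0 0 .8;.04 -.15 0 0 .8;.04 -.15 0 0 .8;0 -.16 0 0 .8;0 -.16 0 0 .8;0 -.16 0 0 .8;0 0 0 0 .8'
python3 - <<'E'
from h import *
im=camera("scene");h=cv2.cvtColor(im,cv2.COLOR_BGR2HSV)
o=get_obs();p=o["ee_pos"];a=np.array([.989,-.15,0]);n=np.array([.15,.989,0])
e=p-n*.018-[0,0,.010];e=px("scene",e);print("expected seat",e,p)
u,v=e.astype(int);cv2.imwrite("pics/c6.png",crop("scene",u-50,v-50,100,80,6,im));print(u-50,v-50)
E
```

```text
clock: 11.9
ee_pos: [0.526, 0.0626, 0.0171]
ee_rot: [-0.0, 0.759, 0.651, -0.0]
contact_force: [0.4, 0.3, -0.7]
gripper_width: 0.0175
grip_force: 0.0
expected seat [297.19605163 264.9647677 ] [0.52602016 0.062881   0.0171404 ]
247 214
```

View pics/c6.png

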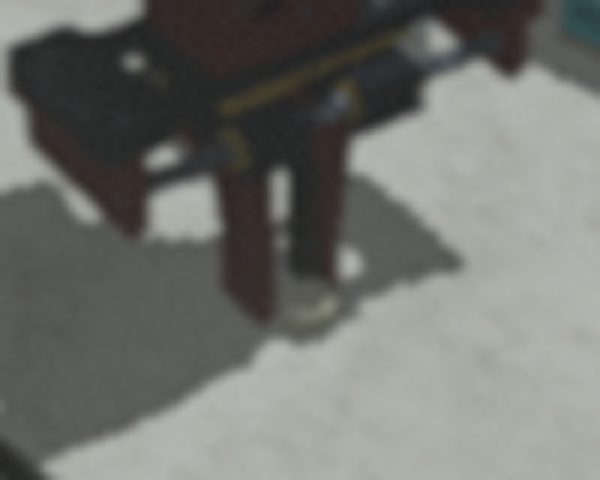

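The cap is seated in the gap at crop (307,310), against a predicted (301,306). I'll push on to the bay's centre line.

```bash
python3 -m crank '0 -.16 0 0 .8;0 -.16 0 0 .8;0 -.16 0 0 .8;0 -.16 0 0 .8;0 -.16 0 0 .8;0 -.16 0 0 .8;0 -.16 0 0 .8;0 -.16 0 0 .8;0 -.16 0 0 .8;0 -.16 0 0 .8'; python3 -m crank '0 -.16 0 0 .8;0 -.16 0 0 .8;0 -.16 0 0 .8;0 -.16 0 0 .8;0 -.16 0 0 .8;0 -.16 0 0 .8;0 -.16 0 0 .8;0 -.16 0 0 .8;0 -.12 0 0 .8;0 0 0 0 .8'; python3 -m crank '0 .2 0 0 .8;0 .2 0 0 .8;0 .1 .3 0 .8;0 0 .5 0 .8;-.5 0 .5 .0285 .8;-.5 0 0 .0285 .8;-.2 0 0 .0285 .8;0 0 0 .0285 .8;0 0 0 .0285 .8;0 0 0 .0285 .8'
python3 - <<'E'
from h import *
im=camera("scene");cv2.imwrite("pics/s7.png",im);t=camera("top");cv2.imwrite("pics/t7.png",t)
e=px("scene",[.523,-.107,.014]);f=px("top",[.523,-.107,.014]);print(e,f)
a=crop("scene",315,245,80,80,5,im);b=crop("top",320,190,80,80,5,t)
cv2.imwrite("pics/c7.png",np.hstack([a,b]))
E
```

```text
clock: 13.2
ee_pos: [0.5261, -0.0174, 0.0171]
ee_rot: [0.0, 0.759, 0.651, -0.0]
contact_force: [0.9, -0.5, -0.3]
gripper_width: 0.0179
grip_force: 0.1
clock: 14.45
ee_pos: [0.5262, -0.0873, 0.0171]
ee_rot: [0.0, 0.759, 0.651, 0.0]
contact_force: [0.7, 0.0, 0.2]
gripper_width: 0.0174
grip_force: 0.0
clock: 15.7
ee_pos: [0.4663, -0.0615, 0.0832]
ee_rot: [0.001, 0.315, 0.949, -0.0]
contact_force: [-0.9, -0.3, 0.5]
gripper_width: 0.0177
grip_force: 0.0
[350.97134443 298.69153002] [356.56929179 243.17894886]
```

View pics/c7.png

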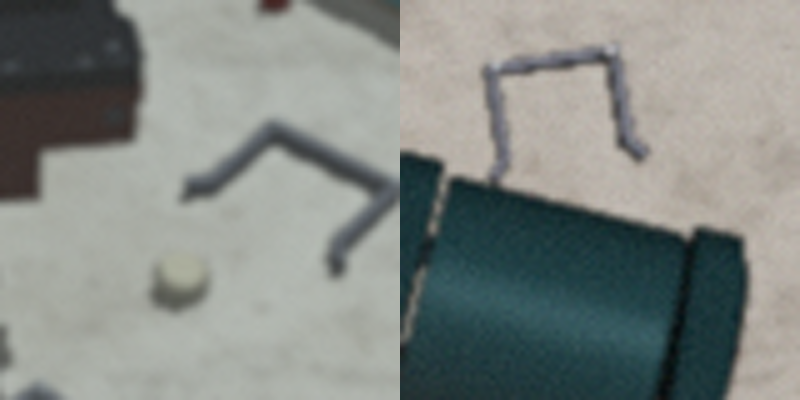

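The scene crop shows the cap standing alone with its top centre at (183,273), in front of the bay's mouth. The lip joints are at (208,187) and (338,247), and the back corners at (273,128) and (390,187). The arm hides the cap in the top view.

Run:
```python
from h import *
g=lambda u,v,z:w("scene",(u+.5)/5-.5+315,(v+.5)/5-.5+245,z)
print("cap",g(183,273,.014),"base",g(179,288,.004))
B=[g(*q,.01) for q in((273,128),(390,187),(208,187),(338,247))]
for b in B:print(b)
print("back",(B[0]+B[1])/2,"open",(B[2]+B[3])/2)
o=get_obs();q=o["ee_rot"];print(o["ee_pos"],np.degrees(2*np.arctan2(q[2],q[1]))-90)
```

```text
cap [ 0.5222554  -0.10828199  0.014     ] base [ 0.52311046 -0.10615111  0.004     ]
[ 0.61732476 -0.07217419  0.01      ]
[ 0.62384117 -0.12916103  0.01      ]
[ 0.57038617 -0.07830171  0.01      ]
[ 0.58105791 -0.13775652  0.01      ]
back [ 0.62058296 -0.10066761  0.01      ] open [ 0.57572204 -0.10802911  0.01      ]
[ 0.4663318  -0.06149427  0.08303032] 52.97651785004487
```

Both cameras show small opposite biases against the robot frame, the top about (+1, +2.5) mm and the scene about (-2, -4) mm. Corrected, the cap is at (0.5237, -0.104), and the bay's mouth at (0.579, -0.103) with yaw about 7.5°. I'll go behind the cap (at smaller x) with a narrower gap, turned 43° further.

```bash
python3 -m crank '.1 -.2 0 .024 .86;.1 -.2 0 .024 .86;.1 -.2 0 .024 .86;.1 -.2 0 .024 .86;.09 -.12 0 .0235 .86;0 0 -.4 0 .86;0 0 -.4 0 .86;0 0 -.4 0 .86;0 0 -.12 0 .86;0 0 0 0 .86'
```

```text
clock: 17.05
ee_pos: [0.4906, -0.1077, 0.0163]
ee_rot: [-0.0, -0.051, 0.999, 0.0]
contact_force: [0.5, -1.2, 0.3]
gripper_width: 0.0125
grip_force: 0.0
```

```bash
python3 -m crank '.14 .015 0 0 .86;.14 .015 0 0 .86;.14 .008 0 0 .86;.14 .008 0 0 .86;.14 .008 0 0 .86;.14 .008 0 0 .86;.14 .008 0 0 .86;.14 .008 0 0 .86;.14 .008 0 0 .86;.14 .008 0 0 .86'; python3 -m crank '.14 .008 0 0 .86;.14 .008 0 0 .86;.1 .006 0 0 .86;0 0 0 0 .86'
python3 - <<'E'
from h import *
im=camera("scene");cv2.imwrite("pics/s8.png",im);cv2.imwrite("pics/c8.png",crop("scene",325,240,90,70,7,im));print(get_obs()["ee_pos"])
E
```

```text
clock: 18.3
ee_pos: [0.561, -0.1031, 0.0161]
ee_rot: [-0.0, -0.051, 0.999, -0.0]
contact_force: [-0.3, -0.8, -0.1]
gripper_width: 0.0122
grip_force: 0.1
clock: 18.8
ee_pos: [0.5801, -0.102, 0.0161]
ee_rot: [0.0, -0.051, 0.999, -0.0]
contact_force: [-0.4, -0.2, 0.0]
gripper_width: 0.0125
grip_force: 0.0
[ 0.57962228 -0.1019885   0.01608115]
```

View pics/c8.png

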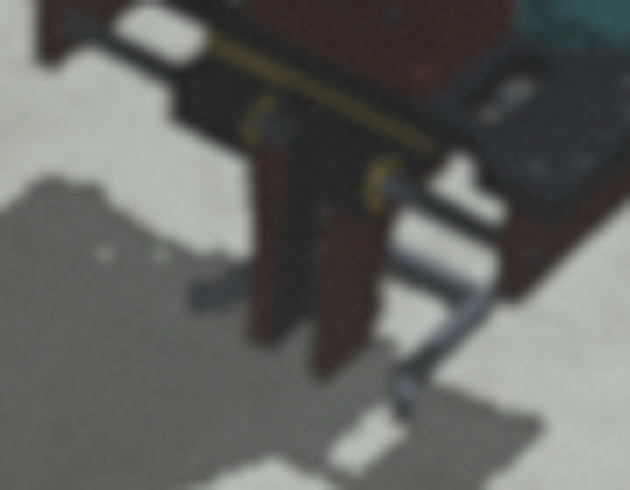

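The fingers are inside the U, between the rails, and hide the cap. I'll back out, lift clear and locate the cap numerically, since I've used all my picture views.

```bash
python3 -m crank '-.2 -.015 0 0 .86;-.3 -.02 0 0 .86;-.4 -.03 0 0 .86;0 0 .5 0 .86;0 0 .6 0 .86;0 .6 .6 0 .86;0 .9 .5 0 .86;0 .9 0 0 .86;0 .9 0 0 .86;0 .9 0 0 .86';python3 -m crank '0 .9 0 0 .86;0 .9 0 0 .86;0 0 0 0 .86'
python3 - <<'E'
from h import *
for n in("scene","top"):
    im=camera(n);cv2.imwrite(f"pics/{n}9.png",im)
    ref=cv2.imread(f"pics/{n}0.png")
    c=px(n,[.599,-.1,.01]).astype(int);y0,x0=c[1]-22,c[0]-25
    d=np.abs(im[y0:y0+44,x0:x0+50].astype(int)-ref[y0:y0+44,x0:x0+50]).max(2)
    m=(cv2.medianBlur(d.astype(np.uint8),3)>22).astype(np.uint8)
    k,l,s,ce=cv2.connectedComponentsWithStats(m)
    for i in range(1,k):
        if s[i,4]>8:
            u,v=ce[i]+[x0,y0];print(n,s[i]+[x0,y0,0,0,0],(u,v),w(n,u,v,.009),im[int(v),int(u)])
    B=im[y0:y0+44,x0:x0+50].astype(int);print("expect",c)
E
```

```text
clock: 20.1
ee_pos: [0.5329, 0.1056, 0.1261]
ee_rot: [-0.0, -0.051, 0.999, -0.0]
contact_force: [-0.1, -0.5, 0.2]
gripper_width: 0.0124
grip_force: 0.0
clock: 20.48
ee_pos: [0.5331, 0.1967, 0.1259]
ee_rot: [-0.0, -0.053, 0.999, 0.0]
contact_force: [-0.3, -0.5, 0.5]
gripper_width: 0.0123
grip_force: 0.0
scene [369 280  11   8  61] (np.float64(373.6885245901639), np.float64(284.1311475409836)) [ 0.59203847 -0.10627471  0.009     ] [ 90 100  97]
expect [373 280]
top [ 327  189   50   44 2117] (np.float64(351.44355219650447), np.float64(210.51913084553613)) [ 0.60278502 -0.0976726   0.009     ] [169 194 203]
expect [352 211]
```

Run:
```python
from h import *
for n in("scene","top"):
    im=cv2.imread(f"pics/{n}9.png");c=px(n,[.599,-.1,.01]).astype(int);y0,x0=c[1]-12,c[0]-12
    B=im[y0:y0+25,x0:x0+25].astype(int);q=cv2.GaussianBlur((B[...,2]-B[...,0]).astype(np.float32),(3,3),0)
    r=np.median(q);m=(q>r+8).astype(np.uint8);k,l,s,ce=cv2.connectedComponentsWithStats(m)
    print(n,r,x0,y0);print("\n".join("".join("%3d"%v for v in row) for row in q.astype(int)))
    print("grey");print("\n".join("".join("%4d"%v for v in row) for row in B.mean(2).astype(int))) if n=="top" else 0
    i=1+np.argmax(s[1:,4]);u,v=ce[i]+[x0,y0];print(s[i],u,v,w(n,u,v,.012))
```

```text
scene 1.625 361 268
  1  1  1  2  1  1  0 -1 -3 -4 -4 -2  0  1  1  1  2  2  2  2  2  2  1  1  1
  1  1  1  1  1  0 -1 -3 -5 -6 -5 -3 -1  0  0  1  2  2  2  2  2  2  1  1  1
  2  2  2  1  0 -2 -5 -7 -8 -8 -8 -6 -4 -2  0  0  1  2  2  2  2  2  1  1  1
  2  2  2  0 -2 -6 -8 -9 -8 -7 -7 -8 -7 -6 -4 -2  0  1  2  2  1  1  1  1  1
  1  1  0 -1 -5 -8 -9 -8 -6 -5 -5 -6 -7 -8 -7 -6 -4 -1  0  0  1  1  1  1  1
  0  0 -2 -5 -8 -9 -8 -5 -3 -2 -3 -4 -5 -7 -8 -8 -7 -5 -4 -2  0  0  1  1  1
 -1 -3 -6 -8 -9 -8 -5 -2  0  0 -1 -1 -3 -4 -6 -7 -8 -8 -7 -6 -4 -2  0  0  0
 -4 -6 -8 -9 -7 -4 -2  0  0  0  0  0  0  0 -2 -3 -5 -6 -7 -7 -7 -6 -4 -2 -1
 -8 -8 -8 -7 -4 -1  0  0  1  1  0  1  3  4  3  2  0 -1 -4 -6 -7 -8 -7 -6 -5
 -9 -8 -6 -3 -1  0  0  1  1  2  3  5  8  9  8  8  6  4  0 -2 -5 -6 -7 -8 -8
 -7 -6 -3  0  0  0  1  1  2  3  6  9 11 12 12 12 11  9  5  1 -2 -4 -5 -7 -7
 -4 -2  0  0  1  1  1  2  2  5  8 11 12 13 13 13 13 12  9  5  1 -1 -2 -4 -5
 -1  0  0  0  1  1  1  2  3  6  9 11 12 13 13 13 13 12 10  6  3  0  0 -1 -2
  0  0  1  1  1  1  1  2  3  6  8 10 11 12 13 13 13 12  9  6  3  2  1  0  0
  1  1  1  1  2 
[... 4734 characters left out ...]
7 189 194 189 177 120  84
 120 141 177 187 185 183 183 184 183 182 183 174 180 184 185 185 188 191 191 191 186 187 177 124  71
 117 140 176 182 184 185 183 186 186 183 186 182 186 187 184 185 189 190 187 191 189 194 183 138 102
 113 132 164 184 181 180 176 177 183 186 182 182 187 187 186 189 189 190 186 189 188 194 188 177 162
 115 134 161 176 181 179 173 175 180 185 185 186 184 182 182 190 185 189 187 187 188 189 189 191 186
 122 126 163 178 182 174 169 173 177 181 184 185 186 186 184 183 189 190 189 190 192 190 192 191 190
 123 123 163 177 178 168 167 170 174 179 185 184 182 183 184 185 185 188 191 190 190 190 190 190 184
[ 8  8  8  8 50] 351.78 210.84 [ 0.60156574 -0.09826846  0.012     ]
```

Both cameras find the cap upright and round. In the bay's frame its centre is about 20 mm deep and 1 mm off centre, well inside the limits of 11–29 mm deep and ±16 mm sideways. The arm is clear of everything, so I'm handing in.

```bash
python3 -c "
from station import *
print(close_job())"
```

```text
the job is handed in; nothing more can be done
None
```

I pressed the plunger fully once and it came back up, one cap came out, and I pushed it with the fingertips into the bay farthest from the robot; by camera measurement it lies wholly inside the U, and the job was handed in at about 20.6 s.

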